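# Jack up the digestion block and hold it up

### The job

The vial digestion block has to be held up while a colleague changes its feet. Stand the hand-lever jack flat on the bench with its saddle centred under the block's marked lift point (the lug with the round boss), pump the handle through a full trial stroke - all the way down so that the block rises, then let it come all the way back up - and then press the handle fully down again and finish while still holding it down, with the jack alone carrying the raised side. Do not push or lift the block with the arm itself, and leave everything else on the bench where it stands.

Things in the scene. Friction and masses are not known exactly. Their poses are not given: they have to be found in the camera images.
- reactor: Vial digestion block: white box 200 (its x) by 240 (y) by 82 mm high, vial plate and capped vials on top (150 mm high in all). Hinged along its left feet: the origin lies on that hinge line, 21 mm above the bench. The lift lug sticks out of its -y face, 272 mm from the hinge line; raising it turns the block about its x axis and needs 6 to 9 N.
- lift_point (a point): Marked lift point: on the underside of the lug, 66 mm above the bench while down. Axes as the block's. The lug is an aluminium plate 54 mm wide (x), 10 mm thick, from the block's face (35 mm to +y of this point) to 28 mm to -y of it; a round 26 mm boss on its top is straight above this point. The bench below the lug is empty, open from three sides; block's underside 20 mm up.
- jack: Loose hand-lever jack, 0.86 kg. Origin on its underside, below the saddle; x is its long axis, from handle to saddle. Base plate 70 mm wide (y), 10 mm thick, x = -210 to +24 mm. Upright grey pump block 40 by 40 mm centred at x = -70, z = 10 to 75 mm: grip it here from above, across y. Centre of mass near x = -80. Ram housing 38 mm wide round the saddle, up to z = 36 mm.
- saddle_top (a point): Centre of the top of the jack's round steel saddle (34 mm diameter): 50 mm above the jack's underside when down; rises straight up by 56 mm per radian of handle, 28 mm at full stroke, so it meets the lug after 16 mm (0.29 rad) and lifts it about 12 mm.
- paddle (a point): Centre of the upper face of the grey plastic foot plate (40 mm along the handle, 60 wide, 10 thick) at the end of the pump handle, 100 mm from the handle's axis, which runs along the jack's y at jack x = -92, z = 52 mm. Handle up: it slopes up by 0.45 rad, this point at about jack x = -180, z = 100 mm; fully down: x = -192, z = 52 mm.
- jack_handle (a joint): Pump handle, rad: 0 = up, 0.5 = fully down (hard stop). A spring returns it to 0 when let go. Pressing it at the foot plate takes about 1 to 4 N unloaded and about 7 to 10 N when carrying the block.
- cap_a: Loose white screw cap, 25 mm diameter, 21 mm high, standing beside the jack; origin under its centre. Leave alone.
- cap_b: Another loose white screw cap, same size, on the bench near the lift lug; origin under its centre. Leave alone.
- vial: Small capped glass vial, 25 mm diameter, 75 mm high, standing near the lift lug; origin under its centre. Leave alone.
- beaker: Glass beaker, 72 mm diameter, 90 mm high; origin under its centre. Leave alone.
- reagent: Brown glass bottle, 64 mm diameter, 140 mm high; origin under its centre. Leave alone.
Things that resemble listed ones, but are neither listed nor needed, are in the scene too. What is shaped like the jack but yellow is not meant.

How it is judged:
By the outcome, as a careful person would: the job done as asked, in the order asked, and still so for the second after the job is handed in, while the arm keeps its last pose, push and grip.
It also fails if it takes over 59 s, if anything falls off the work surface, if the arm or the gripper's body presses on something with over 40 N, if the wrist force passes 120 N, or if a joint passes its speed limit or range.

### The arm

A 7-joint arm with a two-finger parallel gripper is mounted at the origin on the work surface. World frame = base frame: x ahead of the robot, y to its left, z up, the work surface at z = 0. Lengths are in m, angles in rad, forces in N, time in s.
With the tool pointing down it reaches from about 0.35 to 0.9 m from the base axis. Payload 8.1 kg.
Tool frame: the origin (TCP) lies midway between the tips of the shut fingers; the grasp point (between the pads) lies arm.grip_point_offset behind it (arm.grip_point_offset is the distance from the TCP to the grasp point, in m); y points along the fingers, z is the direction in which the jaws open and shut, and the axes are right-handed (so a half turn about y gives the same grasp; the last joint's range is limited). The gripper opens to 92 mm and grips with 3 to 60 N. Pads are 19 mm wide; open, the fingers measure 130 mm over their backs; the gripper's body (75 mm by 190 mm) begins 47 mm behind the grasp point.
Start: joints at [1.16, 0.434, 0.025, 1.573, -0.012, 1.134, -0.075], TCP at [0.189, -0.596, 0.227] pointing down, gripper open.
Joint ranges: [-2.62, 2.62], [-0.44, 2.09], [-1.27, 1.32], [0.08, 2.57], [-1.32, 4.46], [0.12, 2], [-2.74, 2.74]. Speed limits (rad/s): [2.22, 2.22, 3.01, 3.01, 3.14, 3.14, 3.14].

### API

Orientations are given as a rotation vector (axis times angle).
In Python, from cell import arm, get_image, camera_info gives the robot as it stands.
- The arm moves only by the tool carry_out, never from a script. Its argument "steps" is one flat list of numbers, 5 for each row, row after row: the opening, from 0 (shut) to 1 (fully open), then the shift along the world's x, y, z in units of 0.1 m (1.0 is 0.1 m), then the turn about the world's z in units of 45 degrees (1.0 is 45 degrees). In form: [hand, dx, dy, dz, spin, hand, dx, dy, dz, spin, ...]. A call has 1 to 12 rows; each row is the pose to reach, as a shift and turn from the pose commanded when the call began; what a row does not reach only later rows make up. A row lasts 1/10 s, in which the tool goes at most 50 mm and 8.59 degrees, less where a joint would pass 70% of its speed; a pose out of reach is approached as far as the arm can. A call with a number of a shift or a turn outside -1 to 1 is refused whole. A call with a gripper value outside its range is refused whole. The fingers move at their own pace and stop on an object; "grip_force" is the grip in N (left out, the last holds). Time passes only in rows, so rows that repeat a pose let the fingers close. It gives the time, the measured TCP pose, the force and the opening at its end, in the units of the state.
- arm.observe(): the state, without advancing time (a new reading comes with each control period).
- get_image(name): name is "scene" or "top"; returns (picture, depth): 420x560x3 uint8, red, green, blue; 420x560 float32, m along the optical axis (not along the pixel's ray), 0 where there is no reading.
- camera_info(name): a dict with "fovy" (degrees; the focal length in pixels is half the picture's height over the tangent of half this angle, whatever the lens; pixels are square), "cx", "cy" (the principal point, pixels), "dist_coeffs" ([k1, k2, p1, p2, k3] as OpenCV has them; the pictures are not rectified), "R" (3x3) and "t" (3): a world point X has camera coordinates R X + t. Camera axes: x right, y down, z forward; pixel columns grow to the right and rows downward; lengths in m; the calibration is good to about 2 mm. A picture is of the moment at which its call begins. camera_info takes no time and is no camera call.
- arm.sign_off(): hands the job in, once; it reports no verdict.
The state is a dict: "clock": time; "joints": joint angles; "dq": joint speeds; "joint_efforts": joint torques, N m; "position": TCP position; "ee_rot": TCP orientation; "force": force on the tool from outside, world axes, zero at the start; "ft_torque": the same for the moment, N m; "width": opening from 0.0 (shut) to 1.0 (fully open).
Only numpy, scipy, OpenCV 4.12 (cv2) and the standard library are available. Lean on these libraries where they do the work, as an engineer would, in place of code of your own. Each camera call takes 0.05 s, during which the arm holds its last target. There are 200 camera calls.

## Working session

There is one attempt and no reset: what is moved stays moved. The work goes in short steps, Python scripts to look and compute and a tool call to move; the robot and the scene stay as the last step left them, time stands still between calls to the robot, and variables do not carry over. Pictures are saved under pics/ and viewed, about 8 in all and at most 12, crops included, and the job is handed in when it is done.

Besides the shell and the picture viewer there is one more tool, called as name(argument=value, ...), one argument or row to a line, values as JSON. carry_out: Moves the arm, as the interface text tells. Shifts and turns lie within -1 to 1; 1 stands for 0.1 m of shift or 45 degrees of turn. Its arguments: {"type":"object","properties":{"steps":{"type":"array","items":{"type":"number"}},"grip_force":{"type":"number"}},"required":["steps"]}

```bash
mkdir -p pics; ls; cat > h.py <<'E'
import numpy as np, cv2
from cell import arm, get_image, camera_info
def cam(n):
    c=camera_info(n); f=210/np.tan(np.radians(c["fovy"])/2)
    return np.array([[f,0,c["cx"]],[0,f,c["cy"]],[0,0,1.]]),np.array(c["dist_coeffs"],float),np.array(c["R"]),np.array(c["t"])
def ray(n,uv,z):
    "pixel onto plane height z"
    K,d,R,t=cam(n); p=cv2.undistortPoints(np.array(uv,float).reshape(-1,1,2),K,d).reshape(-1,2)
    D=np.c_[p,np.ones(len(p))]@R; C=-R.T@t
    return C+D*((z-C[2])/D[:,2])[:,None]
def proj(n,X):
    K,d,R,t=cam(n); return cv2.projectPoints(np.array(X,float).reshape(-1,1,3),cv2.Rodrigues(R)[0],t,K,d)[0].reshape(-1,2)
def cloud(n,depth):
    K,d,R,t=cam(n); h,w=depth.shape; uv=np.stack(np.meshgrid(np.arange(w),np.arange(h)),-1).reshape(-1,1,2).astype(float)
    p=cv2.undistortPoints(uv,K,d).reshape(-1,2); X=np.c_[p,np.ones(len(p))]*depth.reshape(-1,1)
    return ((X-t)@R).reshape(h,w,3)
E
python3 - <<'E'
from h import *
for n in("scene","top"):
    p,d=get_image(n); cv2.imwrite(f"pics/{n}0.png",p[...,::-1]); np.save(f"{n}0.npy",d); K,D,R,t=cam(n); print(n,K[0,0],D,(-R.T@t).round(3))
s=arm.observe(); print(s, arm.grip_point_offset)
E
```

```text
pics
scene 448.88233213452344 [0.04645389 0.         0.         0.         0.        ] [ 1.208 -0.595  0.751]
top 420.3351502484903 [0.02980526 0.         0.         0.         0.        ] [ 0.347 -0.033  1.377]
{'clock': 0.1, 'joints': array([ 1.16041107,  0.43514091,  0.02500294,  1.57402044, -0.01159422,
        1.13401746, -0.07509386]), 'dq': array([ 0.00031828, -0.00160574,  0.00090062, -0.00300667,  0.0008299 ,
       -0.00038039, -0.00054792]), 'joint_efforts': array([ 3.33258773e-03, -6.69133544e+01,  9.88259241e-01, -3.15149188e+01,
       -6.05604588e-02,  3.74867558e-02,  2.88276556e-05]), 'position': array([ 0.18912976, -0.5952008 ,  0.22602596]), 'ee_rot': array([-0.31917153,  2.05717941, -2.0542796 ]), 'force': array([0.01808599, 0.67561964, 0.41205311]), 'ft_torque': array([0.03056328, 0.01479509, 0.01562862]), 'width': 1.0011286789715619} 0.0188
```

View pics/scene0.png

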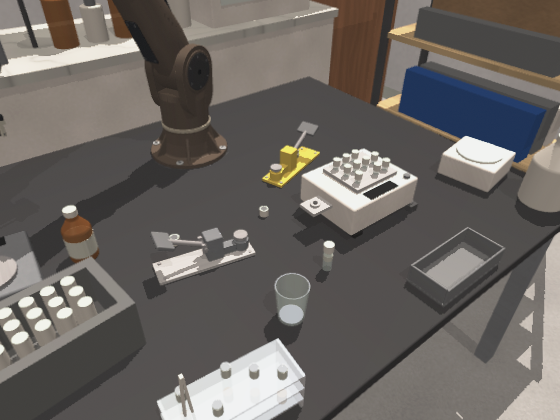

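View pics/top0.png

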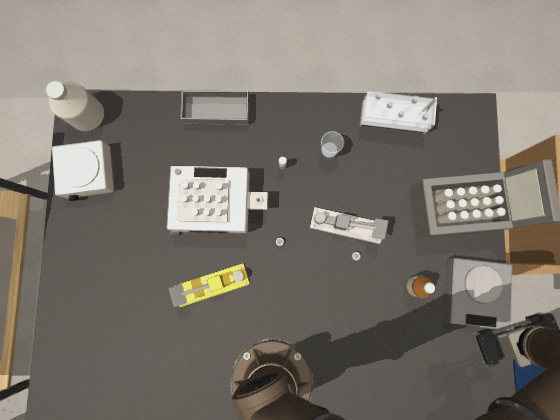

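Jack candidates in the top view: the grey/silver jack at about (348,225), with its saddle at the left end (320,216), and the yellow jack at (210,285), which is excluded. The lug with the boss is at (258,200), cap_b (280,242), cap_a (356,257) and the vial (282,162).

```bash
python3 - <<'E'
from h import *
im=cv2.imread("pics/top0.png"); P=cloud("top",np.load("top0.npy"))
print("boss/lug",P[200,259].round(4),P[195,254].round(4),"saddle",P[216,320].round(4),"pump",P[221,343].round(4))
Z=P[...,2]; hsv=cv2.cvtColor(im,cv2.COLOR_BGR2HSV)
# jack base plate: bright, low height
reg=np.zeros(Z.shape,bool); reg[195:250,300:395]=1
m=(reg&(Z>.003)&(Z<.02)&(im.min(2)>90)).astype(np.uint8)
pts=np.argwhere(m)[:,::-1]; W=ray("top",pts,.010)[:,:2]
r=cv2.minAreaRect(W.astype(np.float32)); print("plate",len(pts),r, cv2.boxPoints(r).round(4).tolist())
ma=(reg&(Z>.004)).astype(np.uint8); q=P[ma>0]; 
for lo,hi in((.03,.06),(.06,.08),(.08,.12)):
    s=q[(q[:,2]>lo)&(q[:,2]<hi)]; print(lo,len(s),np.median(s,0).round(4))
# lug plate & block top
for nm,(a,b,c,d),lo,hi in(("lug",(185,215,249,272),.06,.10),("block",(160,240,160,252),.08,.13)):
    mm=np.zeros(Z.shape,bool); mm[a:b,c:d]=1; s=P[mm&(Z>lo)&(Z<hi)]; r=cv2.minAreaRect(s[:,:2].astype(np.float32)); print(nm,len(s),np.median(s[:,2]).round(4),r)
for nm,u in(("capb",(280,242)),("capa",(356,257)),("vial",(282,162)),("beaker",(332,145))): print(nm,P[u[1],u[0]].round(3))
a=cv2.resize(im[150:270,235:400],None,fx=4.6,fy=4.6,interpolation=cv2.INTER_CUBIC); cv2.imwrite("pics/crop1.png",a)
E
```

```text
boss/lug [0.5561 0.0444 0.0838] [0.5732 0.061  0.0755] saddle [ 0.5122 -0.1484  0.0496] pump [ 0.4936 -0.2168  0.0805]
plate 918 ((0.4814172387123108, -0.23013749718666077), (0.13563968241214752, 0.2887090742588043), 1.4984675645828247) [[0.4097999930381775, -0.08760000020265579], [0.4174000024795532, -0.37619999051094055], [0.5529999732971191, -0.3727000057697296], [0.5454000234603882, -0.08410000056028366]]
0.03 212 [ 0.5021 -0.1612  0.0484]
0.06 231 [ 0.4885 -0.2236  0.075 ]
0.08 305 [ 0.4741 -0.3212  0.0999]
lug 315 0.0777 ((0.5573202967643738, 0.04803943634033203), (0.05228324607014656, 0.05666889250278473), 0.928823709487915)
block 4641 0.1052 ((0.5593641996383667, 0.19598272442817688), (0.25359100103378296, 0.2024327963590622), 89.33934783935547)
capb [ 0.43  -0.022  0.024]
capa [ 0.385 -0.266  0.021]
vial [ 0.68  -0.026  0.076]
beaker [ 0.759 -0.193  0.005]
```

View pics/crop1.png

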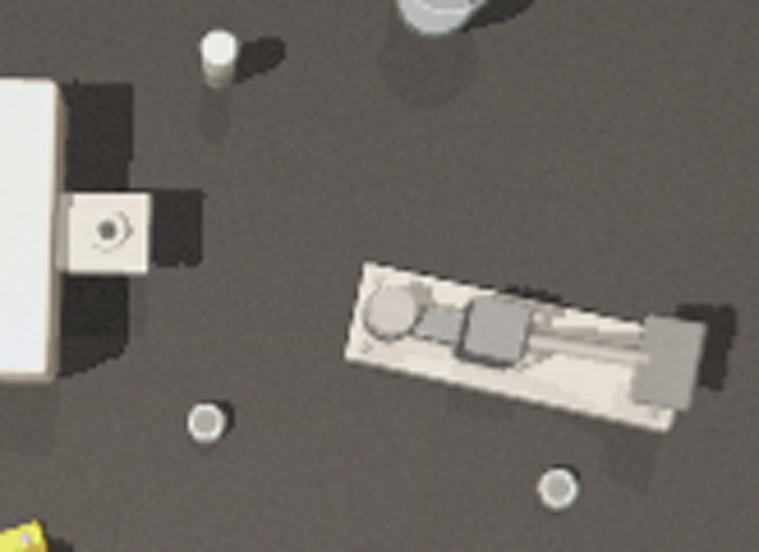

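The crop confirms the silver-grey jack: saddle at crop (390,310), pump top (495,330), foot plate (668,362). The boss is at (108,230), and the path between cap_b and the vial is free.

```bash
python3 - <<'E'
from h import *
f=lambda x,y:((x+.5)/4.6-.5+235,(y+.5)/4.6-.5+150)
for n,x,y,z in(("TL",370,262,.01),("BL",345,358,.01),("BR",668,432,.01),("saddle",390,310,.05),("pump",495,328,.075),("paddle",670,362,.1),("boss",108,230,.084),("lugTR",150,194,.076),("lugBR",149,272,.076),("lugTL",66,194,.076),("capb",206,421,.021),("vial",219,48,.075)):
    print(n,ray("top",[f(x,y)],z).round(4)[0])
# ring fit of boss, local
d,p=np.load("scene0.npy"),cv2.imread("pics/scene0.png")
P=cloud("scene",d); Z=P[...,2]
# pump block top and saddle in scene view
m=np.zeros(Z.shape,bool); m[225:265,200:228]=1; s=P[m&(Z>.070)&(Z<.080)]; print("scene pump top",len(s),cv2.minAreaRect(s[:,:2].astype(np.float32)))
m=np.zeros(Z.shape,bool); m[220:255,228:255]=1; s=P[m&(Z>.046)&(Z<.054)]; print("scene saddle",len(s),cv2.minEnclosingCircle(s[:,:2].astype(np.float32)))
m=np.zeros(Z.shape,bool); m[190:220,298:332]=1; s=P[m&(Z>.072)&(Z<.080)]; print("scene lug",len(s),cv2.minAreaRect(s[:,:2].astype(np.float32)))
s=P[m&(Z>.081)]; print("scene boss",len(s),s.mean(0), s[:,2].max())
R=cv2.Rodrigues(arm.observe()["ee_rot"])[0]; print(R.round(3))
E
```

```text
TL [ 0.5482 -0.1356  0.01  ]
BL [ 0.4792 -0.1179  0.01  ]
BR [ 0.4296 -0.3451  0.01  ]
saddle [ 0.509  -0.1464  0.05  ]
pump [ 0.4944 -0.2152  0.075 ]
paddle [ 0.4703 -0.3269  0.1   ]
boss [0.5573 0.0473 0.084 ]
lugTR [0.5838 0.0196 0.076 ]
lugBR [0.53   0.0194 0.076 ]
lugTL [0.5832 0.077  0.076 ]
capb [ 0.4328 -0.02    0.021 ]
vial [ 0.6869 -0.0264  0.075 ]
scene pump top 211 ((0.4975915849208832, -0.21636290848255157), (0.03951146826148033, 0.04241152107715607), 76.1248550415039)
scene saddle 106 ((0.511572539806366, -0.14783690869808197), 0.018029959872364998)
scene lug 340 ((0.5448490381240845, 0.05317382514476776), (0.06860395520925522, 0.08787238597869873), 88.55632781982422)
scene boss 164 [0.57778554 0.05509543 0.11025902] 0.7514722977827692
[[-0.953 -0.001  0.303]
 [-0.303  0.001 -0.953]
 [ 0.    -1.    -0.001]]
```

carry_out(
  steps=[1,0.2,0.24,0,0.09,1,0.4,0.48,0,0.18,1,0.6,0.72,0,0.26,1,0.77,0.95,0,0.335],
)

```text
clock: 0.5
position: [0.2673, -0.4992, 0.2264]
ee_rot: [-0.56, 1.896, -1.895]
force: [-0.3, 0.1, 0.1]
width: 0.998
```

carry_out(
  steps=[1,0.2,0.24,0,0.09,1,0.4,0.48,0,0.18,1,0.6,0.72,0,0.26,1,0.77,0.95,0,0.335],
)

```text
clock: 0.9
position: [0.3443, -0.404, 0.2266]
ee_rot: [-0.768, 1.725, -1.725]
force: [0.7, 0.5, 0.2]
width: 1.001
```

carry_out(
  steps=[1,0.2,0.24,0,0.09,1,0.4,0.48,0,0.18,1,0.6,0.72,0,0.26,1,0.77,0.95,0,0.335],
)

```text
clock: 1.3
position: [0.4211, -0.3091, 0.2267]
ee_rot: [-0.949, 1.546, -1.546]
force: [0.3, -0.3, -0.2]
width: 0.999
```

carry_out(
  steps=[1,0.2,0.24,0,0.09,1,0.4,0.48,0,0.18,1,0.6,0.72,0,0.26,1,0.77,0.95,0,0.335,1,0.77,0.95,0,0.335,1,0.77,0.95,0,0.335],
)

```text
clock: 1.9
position: [0.4973, -0.215, 0.2265]
ee_rot: [-1.103, 1.362, -1.361]
force: [-0.0, -0.5, -0.3]
width: 0.999
```

carry_out(
  steps=[1,0,0,-0.3,0,1,0,0,-0.6,0,1,0,0,-0.9,0,1,0,0,-0.9,0],
)

```text
clock: 2.3
position: [0.4938, -0.2163, 0.1333]
ee_rot: [-1.105, 1.37, -1.36]
force: [-0.5, -0.1, 0.1]
width: 1.0
```

carry_out(
  steps=[1,0,0,-0.3,0,1,0,0,-0.6,0,1,0,0,-0.8,0,1,0,0,-0.97,0,1,0,0,-0.97,0,1,0,0,-0.97,0],
)

```text
clock: 2.9
position: [0.4977, -0.2164, 0.0409]
ee_rot: [-1.102, 1.363, -1.364]
force: [1.0, 0.1, 0.7]
width: 1.0
```

carry_out(
  steps=[0.2,0,0,0,0,0.2,0,0,0,0,0.2,0,0,0,0,0.2,0,0,0,0,0.2,0,0,0,0,0.2,0,0,0,0,0.2,0,0,0,0,0.2,0,0,0,0],
  grip_force=30,
)

```text
clock: 3.7
position: [0.4965, -0.2155, 0.0396]
ee_rot: [-1.103, 1.364, -1.362]
force: [-3.5, 1.3, 2.8]
width: 0.437
```

```bash
python3 - <<'E'
from h import *
p,d=get_image("scene"); cv2.imwrite("pics/s1.png",cv2.resize(p[150:320,120:360,::-1],None,fx=3,fy=3)); print(arm.observe()["force"],arm.observe()["width"])
E
```

```text
[-3.07895507  1.05991905  3.02788796] 0.43828816024633366
```

View pics/s1.png

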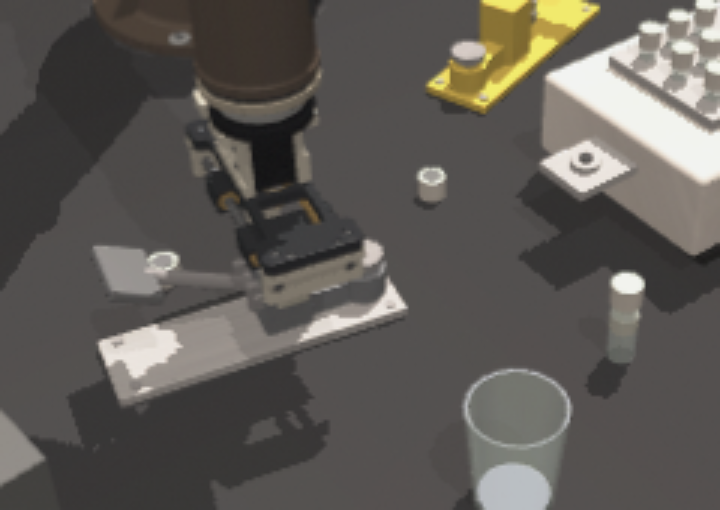

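Gripped on the pump block, with cap_a clear. Next: lift slightly, turn to face the lug and go halfway.

carry_out(
  steps=[0.2,0,0,0.05,0,0.2,0,0,0.1,0,0.2,0,0,0.1,0,0.2,0.1,0.16,0.1,0.05,0.2,0.2,0.33,0.1,0.1,0.2,0.3,0.5,0.1,0.15,0.2,0.4,0.67,0.1,0.2,0.2,0.5,0.85,0.1,0.25,0.2,0.605,1,0.1,0.27,0.2,0.605,1,0.1,0.27,0.2,0.605,1,0.08,0.27,0.2,0.605,1,0.08,0.27],
)

```text
clock: 4.95
position: [0.5573, -0.1162, 0.0472]
ee_rot: [-1.211, 1.209, -1.208]
force: [-1.9, -0.6, -9.1]
width: 0.438
```

```bash
cat > look.py <<'E'
from h import *
import sys
k=sys.argv[1]
p,d=get_image("scene"); a=cv2.resize(p[150:290,190:400,::-1],None,fx=3.5,fy=3.5); 
q,e=get_image("top"); cv2.imwrite(f"pics/{k}.png",a); np.save("t.npy",e); cv2.imwrite(f"pics/{k}t.png",cv2.resize(q[150:260,220:385,::-1],None,fx=4,fy=4,interpolation=cv2.INTER_CUBIC))
S=cloud("scene",d)
b=S[(S[...,0]>.40)&(S[...,0]<.66)&(S[...,1]>-.35)&(S[...,1]<.03)]
s=b[(b[:,2]>.008)&(b[:,2]<.026)&(abs(b[:,0]-.557)<.045)]
print("plate z/pts by y:",[(y,len(s[abs(s[:,1]-y)<.015]),np.median(s[abs(s[:,1]-y)<.015,2]).round(4)) for y in(-.2,-.15,-.1,-.05,-.02,0)if (abs(s[:,1]-y)<.015).any()])
o=arm.observe(); print(o["position"].round(4),cv2.Rodrigues(o["ee_rot"])[0][:,2].round(4),o["force"].round(1),o["width"])
E
python3 look.py s2
```

```text
plate z/pts by y: [(-0.2, 291, np.float64(0.0172)), (-0.15, 288, np.float64(0.0172)), (-0.1, 109, np.float64(0.0175)), (-0.05, 122, np.float64(0.0174)), (-0.02, 37, np.float64(0.0173))]
[ 0.5573 -0.1165  0.0475] [ 1.e+00  2.e-04 -8.e-04] [-0.2  0.2 -8.4] 0.4369872567204478
```

View pics/s2.png

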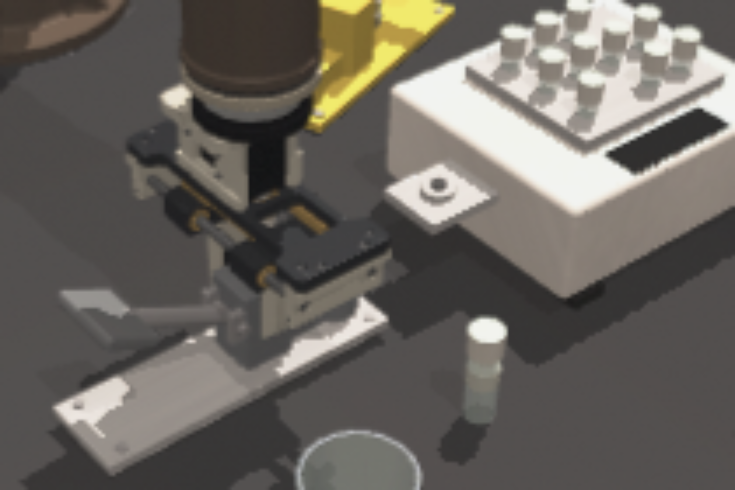

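The jack hangs level about 7 mm up, clear of the vial (crop 487,370), lug and cap. Now measuring where it sits in the hand.

```bash
python3 - <<'E'
from h import *
for n in("scene","top"):
    d=get_image(n)[1]; S=cloud(n,d)
    b=S[(S[...,2]>.013)&(S[...,2]<.022)&(abs(S[...,0]-.557)<.07)&(S[...,1]>-.30)&(S[...,1]<.01)]
    print(n,len(b),"y",np.percentile(b[:,1],[0,1,99,100]).round(4),"x",np.percentile(b[:,0],[0,1,99,100]).round(4))
    b=S[(S[...,2]>.053)&(S[...,2]<.061)&(abs(S[...,0]-.557)<.04)&(S[...,1]>-.09)&(S[...,1]<-.0)]
    if len(b)>5: print(" saddle",len(b),b.min(0).round(4),b.max(0).round(4))
    l=S[(S[...,2]>.07)&(S[...,2]<.081)&(S[...,0]>.50)&(S[...,0]<.61)&(S[...,1]>.0)&(S[...,1]<.08)]
    print(" lug",len(l),l.min(0).round(4),l.max(0).round(4))
E
```

```text
scene 1506 y [-0.2576 -0.2564 -0.0288 -0.0221] x [0.5209 0.5245 0.5941 0.5956]
 lug 308 [0.5308 0.019  0.0702] [0.5893 0.0799 0.081 ]
top 219 y [-0.0857 -0.0828 -0.0236 -0.0235] x [0.5212 0.5217 0.5915 0.5917]
 saddle 61 [ 0.542  -0.0621  0.0533] [ 0.5711 -0.0334  0.0607]
 lug 272 [0.5314 0.02   0.0707] [0.5836 0.0799 0.081 ]
```

carry_out(
  steps=[0.2,0,0.15,0,0,0.2,0,0.3,0,0,0.2,0,0.45,0,0,0.2,0,0.6,0,0,0.2,0,0.75,0,0,0.2,0,0.88,0,0,0.2,0.005,0.94,0,0,0.2,0.005,0.94,0,0,0.2,0.005,0.94,-0.04,0,0.2,0.005,0.94,-0.075,0,0.2,0.005,0.94,-0.08,0,0.2,0.005,0.94,-0.08,0],
)

```text
clock: 6.35
position: [0.5583, -0.0225, 0.0396]
ee_rot: [-1.21, 1.209, -1.209]
force: [-0.1, -1.0, -8.0]
width: 0.43
```

```bash
python3 look.py s3; python3 - <<'E'
from h import *
for n in("scene","top"):
    d=get_image(n)[1]; S=cloud(n,d)
    b=S[(S[...,2]>.006)&(S[...,2]<.014)&(abs(S[...,0]-.557)<.07)&(S[...,1]>-.20)&(S[...,1]<.12)]
    print(n,len(b),b.min(0).round(4),b.max(0).round(4))
    l=S[(S[...,2]>.07)&(S[...,2]<.081)&(S[...,0]>.50)&(S[...,0]<.61)&(S[...,1]>.0)&(S[...,1]<.08)]
    print(" lug",len(l),l.min(0).round(4),l.max(0).round(4),np.median(l[:,2]))
E
```

```text
plate z/pts by y: [(-0.15, 224, np.float64(0.0099)), (-0.1, 227, np.float64(0.0101)), (-0.05, 225, np.float64(0.0103)), (-0.02, 97, np.float64(0.0109)), (0, 89, np.float64(0.0104))]
[ 0.5582 -0.0221  0.0396] [ 1.e+00  1.e-03 -2.e-04] [ 0.3 -0.4 -7.6] 0.43805441087909075
scene 1303 [ 0.5228 -0.1639  0.006 ] [0.5963 0.0719 0.014 ]
 lug 11 [0.5344 0.0754 0.0743] [0.5529 0.0796 0.0774] 0.07663028367085786
top 96 [ 0.4886 -0.1979  0.006 ] [0.6214 0.0804 0.0138]
 lug 223 [0.5311 0.0224 0.0704] [0.5837 0.0799 0.0809] 0.0769484398423299
```

View pics/s3.png

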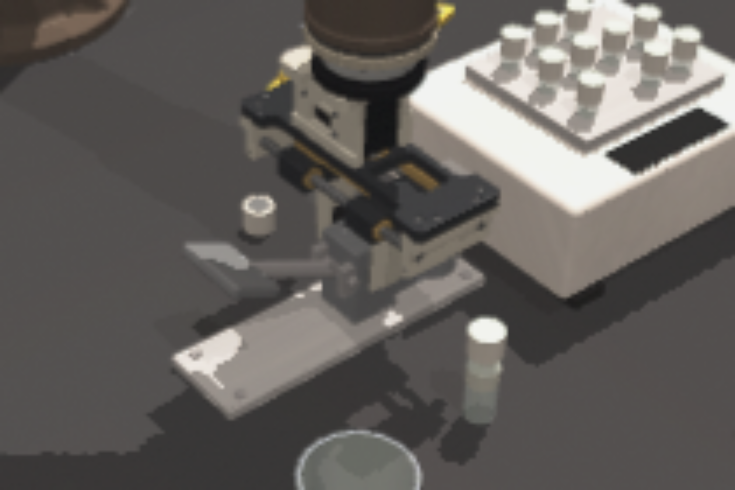

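Front edge y≈0.072 and rear −0.164, so the saddle is at about y 0.047, matching the lift point. The hand still carries about 8 N, so I lower a touch more and release.

carry_out(
  steps=[0.2,-0.008,0,-0.008,0,0.2,-0.008,0,-0.016,0,0.2,-0.008,0,-0.016,0],
)

```text
clock: 6.85
position: [0.5582, -0.0218, 0.0395]
ee_rot: [-1.209, 1.207, -1.21]
force: [-1.8, -1.9, 9.9]
width: 0.433
```

carry_out(
  steps=[0.75,0,0,0.005,0,0.75,0,0,0.005,0,0.75,0,0,0.005,0,0.75,0,0,0.005,0,0.75,0,0,0.005,0,0.75,0,0,0.005,0],
)

```text
clock: 7.45
position: [0.5575, -0.0216, 0.0386]
ee_rot: [-1.21, 1.208, -1.208]
force: [-0.6, 0.8, 0.8]
width: 0.752
```

carry_out(
  steps=[0.75,0,0,0.2,0,0.75,0,0,0.4,0,0.75,0,0,0.7,0,0.75,0,0,1,0,0.75,0,0,1,0],
)

```text
clock: 7.95
position: [0.56, -0.0212, 0.1425]
ee_rot: [-1.205, 1.203, -1.211]
force: [-0.2, 0.3, 0.6]
width: 0.754
```

carry_out(
  steps=[0,0,-0.3,0.1,0,0,0,-0.6,0.2,0,0,0,-0.9,0.2,0,0,0,-1,0.2,0,0,0,-1,0.2,0,0,0,-1,0.2,0,0,0,-1,0.2,0,0,0,-1,0.2,0],
)

```text
clock: 8.75
position: [0.5576, -0.12, 0.1585]
ee_rot: [-1.211, 1.207, -1.206]
force: [0.1, -0.1, 0.0]
width: 0.1
```

```bash
python3 look.py s4; python3 - <<'E'
from h import *
for n in("scene","top"):
    d=get_image(n)[1]; S=cloud(n,d)
    for nm,z0,z1,y0,y1 in(("plate",.006,.014,-.2,.08),("pumptop",.071,.079,-.055,.01),("lug",.07,.081,.01,.08),("paddle",.085,.112,-.17,-.1)):
        b=S[(S[...,2]>z0)&(S[...,2]<z1)&(abs(S[...,0]-.557)<.045)&(S[...,1]>y0)&(S[...,1]<y1)]
        if len(b): print(n,nm,len(b),np.percentile(b,1,axis=0).round(4),np.percentile(b,99,axis=0).round(4))
E
```

```text
plate z/pts by y: [(-0.15, 222, np.float64(0.0099)), (-0.1, 213, np.float64(0.0102)), (-0.05, 238, np.float64(0.0102)), (-0.02, 92, np.float64(0.0114)), (0, 93, np.float64(0.0107))]
[ 0.5576 -0.1206  0.1586] [1.0e+00 2.8e-03 1.0e-04] [ 0.1 -0.4 -0.1] 0.026425565774877362
scene plate 1305 [ 0.5246 -0.1625  0.0064] [0.5946 0.0668 0.0135]
scene pumptop 170 [ 0.5411 -0.0431  0.0712] [ 0.5796 -0.0038  0.0776]
scene lug 310 [0.5335 0.0198 0.0704] [0.5882 0.0798 0.0808]
scene paddle 270 [ 0.5297 -0.1542  0.0861] [ 0.5899 -0.1054  0.1085]
top plate 444 [ 0.5194 -0.0994  0.0062] [0.5922 0.0677 0.0139]
top pumptop 126 [ 0.5391 -0.0428  0.0712] [ 0.5747 -0.0051  0.0789]
top lug 268 [0.5316 0.0201 0.071 ] [0.5832 0.0797 0.0809]
```

View pics/s4.png

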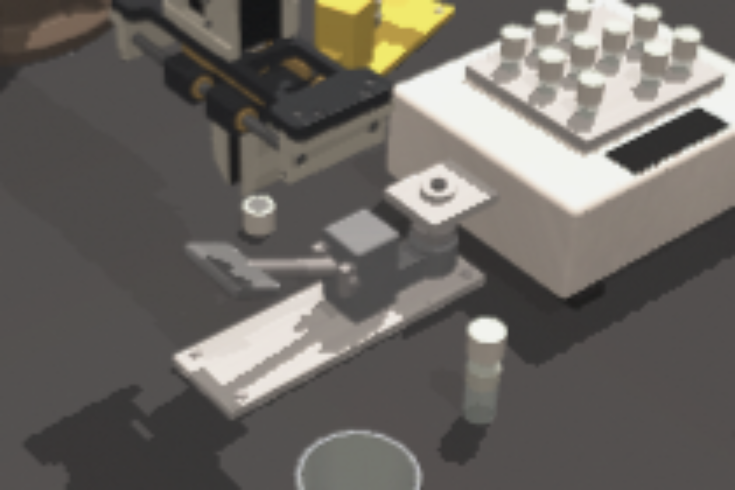

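The jack stands flat with its saddle under the boss (pump centre at x 0.557, y −0.024), the lug hasn't moved, and vial and cap_b are untouched. Next I go over the foot plate and begin the press.

carry_out(
  steps=[0,0,-0.15,-0.2,0,0,0,-0.15,-0.4,0,0,0,-0.15,-0.5,0,0,0,-0.15,-0.55,0,0,0,-0.16,-0.6,0,0,0,-0.165,-0.65,0,0,0,-0.17,-0.7,0,0,0,-0.17,-0.7,0],
  grip_force=20,
)

```text
clock: 9.75
position: [0.5577, -0.1386, 0.0884]
ee_rot: [-1.21, 1.208, -1.208]
force: [0.3, -0.0, 1.4]
width: 0.007
```

carry_out(
  steps=[0,0,-0.02,-0.06,0,0,0,-0.03,-0.12,0,0,0,-0.04,-0.18,0,0,0,-0.05,-0.24,0,0,0,-0.055,-0.3,0,0,0,-0.06,-0.34,0,0,0,-0.06,-0.36,0,0,0,-0.06,-0.36,0],
)

```text
clock: 10.55
position: [0.558, -0.1448, 0.0527]
ee_rot: [-1.209, 1.207, -1.209]
force: [-0.6, -0.5, 6.6]
width: 0.003
```

carry_out(
  steps=[0,0,0,-0.01,0,0,0,0,-0.02,0,0,0,0,-0.02,0,0,0,0,-0.02,0],
)

```text
clock: 10.95
position: [0.5581, -0.1448, 0.0517]
ee_rot: [-1.209, 1.207, -1.209]
force: [-3.6, -0.1, 16.3]
width: 0.003
```

```bash
cat > chk.py <<'E'
from h import *
for n in("scene","top"):
    d=get_image(n)[1]; S=cloud(n,d)
    for nm,z0,z1,y0,y1 in(("plate",.006,.014,-.2,.08),("pumptop",.071,.079,-.055,.01),("lug",.065,.11,.015,.076)):
        b=S[(S[...,2]>z0)&(S[...,2]<z1)&(abs(S[...,0]-.557)<.045)&(S[...,1]>y0)&(S[...,1]<y1)]
        if len(b): print(n,nm,len(b),np.percentile(b,1,axis=0).round(4),np.percentile(b,99,axis=0).round(4),np.median(b[:,2]).round(4))
o=arm.observe(); print(o["position"].round(4),o["force"].round(1))
E
python3 chk.py; python3 look.py s5
```

```text
scene plate 965 [ 0.5267 -0.162   0.0066] [0.5952 0.0671 0.0135] 0.0097
scene pumptop 147 [ 0.541  -0.0411  0.0716] [ 0.5796 -0.0035  0.078 ] 0.0747
scene lug 342 [0.5336 0.0217 0.0789] [0.5884 0.0755 0.0982] 0.0889
top plate 515 [ 0.52   -0.116   0.0063] [0.5931 0.0677 0.0139] 0.0103
top pumptop 132 [ 0.5389 -0.0428  0.0715] [ 0.5745 -0.0051  0.0788] 0.0758
top lug 310 [0.5309 0.0227 0.0812] [0.5839 0.0755 0.0999] 0.0901
[ 0.5581 -0.1448  0.0517] [-4.   0.3 16.9]
plate z/pts by y: [(-0.15, 186, np.float64(0.0098)), (-0.1, 134, np.float64(0.0101)), (-0.05, 151, np.float64(0.0103)), (-0.02, 89, np.float64(0.0112)), (0, 88, np.float64(0.0108))]
[ 0.5581 -0.1448  0.0517] [1.     0.0012 0.0014] [-3.1  0.2 17.2] 0.00228696607160103
```

View pics/s5.png

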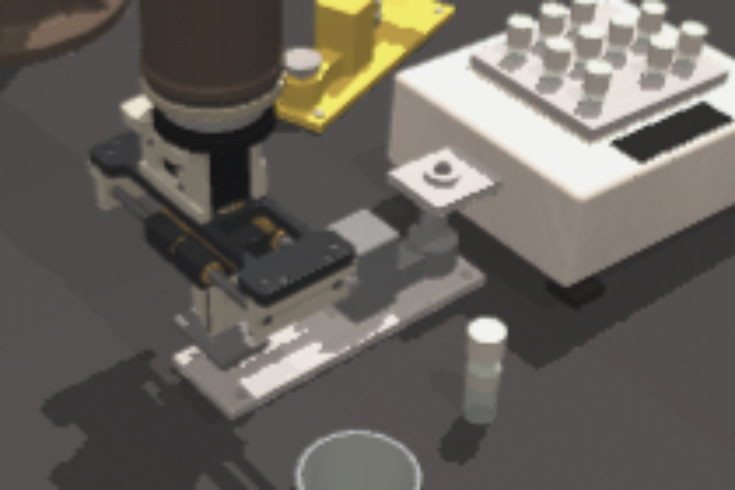

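Lug up about 12 mm (0.077 → 0.0895 m) and 17 N at the stop: full stroke. The handle now comes back up under control, until it is clear.

carry_out(
  steps=[0,0,0,0.04,0,0,0,0.01,0.1,0,0,0,0.02,0.17,0,0,0,0.03,0.24,0,0,0,0.045,0.31,0,0,0,0.06,0.38,0,0,0,0.075,0.45,0,0,0,0.09,0.52,0,0,0,0.1,0.59,0,0,0,0.1,0.66,0,0,0,0.1,0.72,0,0,0,0.1,0.72,0],
)

```text
clock: 12.35
position: [0.558, -0.1349, 0.1236]
ee_rot: [-1.209, 1.207, -1.209]
force: [0.2, 0.6, -0.7]
width: 0.009
```

carry_out(
  steps=[0,0,0,0,0,0,0,0,0,0,0,0,0,0,0,0,0,0,0,0,0,0,0,0,0],
)

```text
clock: 12.85
position: [0.5574, -0.1346, 0.1224]
ee_rot: [-1.21, 1.208, -1.208]
force: [0.0, 0.4, 0.2]
width: 0.006
```

```bash
python3 chk.py; python3 look.py s6
```

```text
scene plate 1296 [ 0.5251 -0.1621  0.0064] [0.5946 0.0665 0.0133] 0.0098
scene pumptop 174 [ 0.5401 -0.0433  0.0713] [ 0.5803 -0.0046  0.0772] 0.0745
scene lug 368 [0.5333 0.0193 0.0671] [0.5881 0.0756 0.0854] 0.0757
top plate 492 [ 0.5219 -0.1125  0.0062] [0.592  0.065  0.0139] 0.0104
top pumptop 126 [ 0.5373 -0.0428  0.0711] [ 0.5745 -0.0051  0.0788] 0.0758
top lug 305 [0.5316 0.02   0.0706] [0.5829 0.0758 0.0883] 0.0775
[ 0.5575 -0.1346  0.1226] [ 0.3  1.  -0.3]
plate z/pts by y: [(-0.15, 217, np.float64(0.0101)), (-0.1, 215, np.float64(0.01)), (-0.05, 227, np.float64(0.0102)), (-0.02, 84, np.float64(0.0117)), (0, 86, np.float64(0.0106))]
[ 0.5575 -0.1346  0.1226] [1.     0.0015 0.    ] [ 0.1 -0.1  0.3] 0.004879471447660789
```

View pics/s6.png

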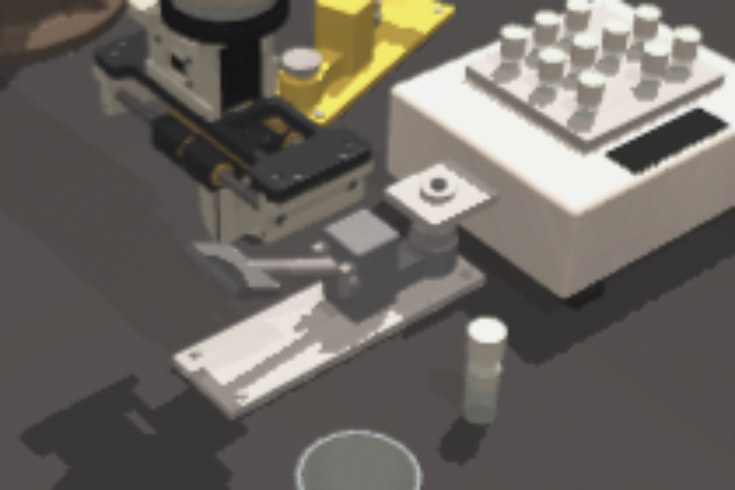

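Handle fully up, block down, and the jack hasn't moved. Final press: same path, same end pose.

carry_out(
  steps=[0,0,-0.02,-0.13,0,0,0,-0.03,-0.23,0,0,0,-0.035,-0.29,0,0,0,-0.04,-0.35,0,0,0,-0.05,-0.41,0,0,0,-0.06,-0.47,0,0,0,-0.07,-0.53,0,0,0,-0.08,-0.59,0,0,0,-0.09,-0.64,0,0,0,-0.1,-0.69,0,0,0,-0.1,-0.715,0,0,0,-0.1,-0.722,0],
)

```text
clock: 14.25
position: [0.5577, -0.1436, 0.0513]
ee_rot: [-1.209, 1.208, -1.207]
force: [-6.1, 3.3, 22.8]
width: 0.006
```

carry_out(
  steps=[0,0,0,-0.002,0,0,0,0,-0.002,0,0,0,0,-0.002,0,0,0,0,-0.002,0,0,0,0,-0.002,0,0,0,0,-0.002,0],
)

```text
clock: 14.85
position: [0.5577, -0.1436, 0.0515]
ee_rot: [-1.209, 1.207, -1.208]
force: [-5.8, 2.2, 20.5]
width: 0.007
```

```bash
python3 chk.py; python3 look.py s7
```

```text
scene plate 975 [ 0.5279 -0.1621  0.0062] [0.5957 0.0672 0.0134] 0.0097
scene pumptop 145 [ 0.5409 -0.0399  0.0715] [ 0.5801 -0.0034  0.0777] 0.0747
scene lug 343 [0.5337 0.0222 0.0791] [0.5881 0.0752 0.0979] 0.0887
top plate 523 [ 0.5201 -0.1189  0.0061] [0.5927 0.067  0.0139] 0.0104
top pumptop 140 [ 0.539  -0.0428  0.0713] [ 0.5745 -0.005   0.0788] 0.0753
top lug 312 [0.5305 0.0227 0.0802] [0.5838 0.0756 0.1013] 0.0901
[ 0.5577 -0.1436  0.0515] [-6.5  2.2 20.2]
plate z/pts by y: [(-0.15, 179, np.float64(0.0098)), (-0.1, 125, np.float64(0.01)), (-0.05, 149, np.float64(0.0103)), (-0.02, 98, np.float64(0.0112)), (0, 92, np.float64(0.0106))]
[ 0.5577 -0.1436  0.0515] [1.0e+00 2.1e-03 7.0e-04] [-6.1  3.  19.6] 0.004091483836258908
```

View pics/s7.png

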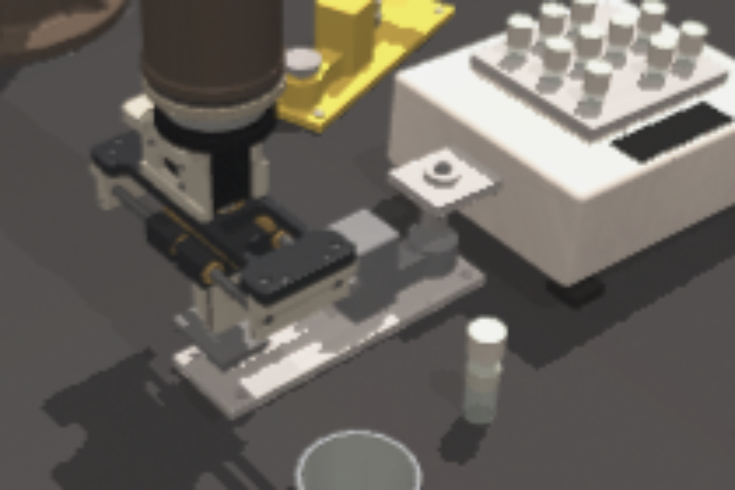

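The block is raised, the handle is held at its stop with 20 N, and everything is steady. I'm handing it in.

```bash
python3 -c "
from cell import arm; print(arm.sign_off())"
```

```text
the job is handed in; nothing more can be done
None
```

The job is done and handed in at about 15 s: the jack alone is holding the block's lug side up, and the arm is still holding the handle fully down.

- **Placing:** I gripped the grey jack by its pump block, carried it just above the bench and stood it flat under the lug. The saddle is within about 1–2 mm of the lift point.
- **Trial stroke:** I pressed the handle down to its stop and the lug rose about 12 mm. I then let the handle all the way up, and the lug settled back to its starting height.
- **Final hold:** I pressed the handle to its stop again and kept it there.

**Last checks:** The lug is raised about 12 mm (its top is at roughly 89–90 mm instead of 77). The arm is pressing the foot plate with about 20 N, steady. That includes a sideways pull of about 6 N, which did not move the jack. The jack's base is flat and in place. Cap_b, the vial and the beaker look untouched in the last picture. I did not check cap_a or the reagent bottle again at the end, but the arm did not go near them after the first pick-up. No checks failed; the two cameras differed by 1–2 mm.

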